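Put the goldsmith's sieve set together

ROBOT

A 7-joint arm with a two-finger parallel gripper is mounted at the origin on the work surface. World frame = base frame: x ahead of the robot, y to its left, z up, the work surface at z = 0. Lengths are in m, angles in rad, forces in N, time in s.
With the tool pointing down it reaches from about 0.425 to 0.925 m from the base axis. Payload 6.8 kg.
Tool frame: the origin (TCP) lies midway between the tips of the shut fingers; the grasp point (between the pads) lies 19 mm behind it; z points along the fingers, y is the line along which they close (so a half turn about z gives the same grasp; the last joint's range is limited). The gripper opens to 85 mm and grips with 20 to 120 N. Pads are 22 mm wide; open, the fingers measure 114 mm over their backs; the gripper's body (76 mm by 85 mm) begins 54 mm behind the grasp point. The pads swing forward as they close: fully open they stand 13 mm farther back than shut.
Start: joints at [1.191, 0.477, 0.022, 1.555, -0.011, 1.109, -0.083], TCP at [0.181, -0.65, 0.231] pointing down, gripper open.
Joint ranges: [-2.96, 2.96], [-0.34, 2.1], [-1.41, 1.46], [0.24, 2.44], [-1.37, 4.51], [0.17, 1.92], [-2.96, 2.96]. Speed limits (rad/s): [2.39, 2.39, 3.14, 3.14, 3.14, 3.14, 3.14].

INTERFACE

Orientations are given as a rotation vector (axis times angle).
In Python, from bench import r gives the robot as it stands. The module is installed in compiled form; this text tells all that it offers.
- The arm moves only by the tool apply_moves, never from a script. Its argument "rows" is a list of rows, each a list of 6 numbers: the shift along the tool's x, y, z scaled (see below), then the turn, a rotation vector about the tool's x, y, z scaled (see below). A call has 1 to 5 rows; each row is the pose to reach, as a shift and turn from the pose commanded when the call began, along the tool's axes at that moment; what a row does not reach only later rows make up. The controller multiplies each number of a shift by 0.25 m and each number of a turn by 90 degrees. A row lasts 1/8 s, in which the tool goes at most 62.5 mm and 10.7 degrees, less where a joint would pass 70% of its speed; a pose out of reach is approached as far as the arm can. A call with a number of a shift or a turn outside -1 to 1 is refused whole. A call with a gripper value outside its range is refused whole. "claw" is the opening, from 0 (shut) to 1 (fully open), set as the call begins (left out, the last holds). The fingers move at their own pace and stop on an object; "newtons" is the grip in N (left out, the last holds). Time passes only in rows, so rows that repeat a pose let the fingers close. It gives the time, the measured TCP pose, the force, the opening and the grip force at its end, in the units of the state.
- r.get_obs(): the state, without advancing time (a new reading comes with each control period).
- r.grab_frame(name): name is "side" or "top" or "wrist"; returns a dict with "pixels" (384x512x3 uint8, red, green, blue), "intrinsics" (3x3 intrinsics, pixels), "eye" and "attitude" of the camera in the world. Camera axes: x right, y up, looking along -z (the intrinsics and any distortion apply to the point x, -y, -z); pixel columns grow to the right and rows downward; lengths in m; the calibration is good to about 2 mm. A picture is of the moment at which its call begins. There is no depth.
- r.hand_in(): hands the job in; it is judged then, once.
Trained networks look in a picture, given as the dict that the camera call returned (one of the last four; its "shot" number tells which), for a name from the list of things; names that differ only in an ending like _2 or _b are one class to them, and where a whole thing is asked for, a point or a joint stands for the part that bears it (a point fixed in the world has none). Each returns a list of dicts, best first, with "conf" (0 to 1); they miss things now and then, are a little off and sometimes report something else, mostly with a low value. They report only what shows in the picture. A call takes as long as a camera call. They do not tell look-alikes from the thing itself.
- r.search_frame(picture, thing): "rect" ([left, top, width, height] in pixels, round what is visible of it).
- r.outline_of(picture, thing): "pixels" (384x512 bool, what is visible of it) and "rect" ([left, top, width, height] in pixels, round what is visible of it).
- r.landmark_of(picture, thing): "point" ([column, row] in pixels: a listed point, or the origin of a listed thing).
The state is a dict: "clock": time; "joints": joint angles; "qvel": joint speeds; "tau": joint torques, N m; "tcp_pos": TCP position; "orientation": TCP orientation; "contact_force": force on the tool from outside, world axes, zero at the start; "moment": the same for the moment, N m; "grip_width": finger opening in m; "gripper_force": force on a finger pad.
Only numpy, scipy, OpenCV 4.12 (cv2) and the standard library are available. Lean on these libraries where they do the work, as an engineer would, in place of code of your own. Each camera call takes 0.05 s, during which the arm holds its last target. There are 200 camera calls.

TASK

Put the filings sieve set together on its round black base: first the plain brass pan, then the red fine sieve, then the blue coarse sieve, and last the lid with the black knob, each set down gently (not dropped), upright and fully home in the one below before the next is added. Leave the green spare sieve, the green loupe and the abrasive block where they are, and let go of everything at the end.

Things in the scene. Friction and masses are not known exactly. Their poses are not given: they have to be found in the camera images.
- base_seat (a point): Base of the set: flat black round stand, 90 mm foot plate, 72 mm ring 13 mm high with a socket 48 mm in diameter and 8.5 mm deep in the middle. Fixed to the bench. Point: centre of the socket's mouth, 13 mm above the bench; z up. The pan's foot drops in with 2 mm of play all round; seated, the pan's point is 14 mm above this one.
- pan_mid (a point): Receiving pan, loose, all brass, no coloured band, hollow with no screen, 44 mm high. Foot 0-8 mm high, tapering 37 to 43.6 mm dia.; straight body 58 mm dia. at 8-34 mm (grip here); neck 53.6 mm outside, 48 inside, 10 deep, at 34-44 mm: takes the next foot. Point: on the axis, 22 mm above the underside; z up; yaw is free. 0.1 to 0.23 kg.
- fine_mid (a point): Red-banded, red-necked aluminium sieve, loose, fine screen, 44 mm high. Foot 0-8 mm high, tapering 37 to 43.6 mm dia.; straight body 58 mm dia. at 8-34 mm (grip here); neck 53.6 mm outside, 48 inside, 10 deep, at 34-44 mm: takes the next foot. Point: on the axis, 22 mm above the underside; z up; yaw is free. Seated, it is 36 mm above the point of the piece below, 2 mm play all round.
- coarse_mid (a point): Blue-banded, blue-necked aluminium sieve, loose, coarse screen, 44 mm high. Foot 0-8 mm high, tapering 37 to 43.6 mm dia.; straight body 58 mm dia. at 8-34 mm (grip here); neck 53.6 mm outside, 48 inside, 10 deep, at 34-44 mm: takes the next foot. Point: on the axis, 22 mm above the underside; z up; yaw is free. Seated, it is 36 mm above the point of the piece below, 2 mm play all round.
- lid_knob (a point): Lid, loose: aluminium disc with upright black cylindrical knob. From its underside: foot 0-8 mm, tapering 37 to 43.6 mm dia.; disc 58 mm dia. at 8-14 mm; knob 20 mm dia. at 14-50 mm (grip here). Point: on the axis, 38 mm above the underside (24 above the disc, 12 below the knob's top); z up. Seated in the blue sieve, it is 52 mm above that sieve's point.
- spare_mid (a point): Green-banded, green-necked aluminium sieve, loose, medium screen, 44 mm high. Foot 0-8 mm high, tapering 37 to 43.6 mm dia.; straight body 58 mm dia. at 8-34 mm (grip here); neck 53.6 mm outside, 48 inside, 10 deep, at 34-44 mm: takes the next foot. Point: on the axis, 22 mm above the underside; z up; yaw is free. Spare: leave it alone.
- loupe_mid (a point): Jeweller's loupe: small green flared cup, 42 mm in diameter at the foot, 34 mm high, standing loose. To be left alone. Point: on its axis, 17 mm above the bench; z up.
- block_mid (a point): Abrasive block, light grey below and dark grey on top, 90 by 60 by 34 mm, lying loose at the robot's right. To be left alone. Point: its centre, 17 mm above the bench; x along its length, z up.
Mind the look-alikes: they are no part of the job. Several things look just like the part that bears pan_mid: the one meant starts farthest to the robot's right. Leave any pink look-alike of the part that bears fine_mid alone.

How it is judged:
By the outcome, as a careful person would: the job done as asked, in the order asked, and still so for the second after the job is handed in, with the robot touching nothing.
It also fails if it takes over 112 s, if anything falls off the work surface, if the arm or the gripper's body presses on something with over 40 N, if the wrist force passes 120 N, or if a joint passes its speed limit or range.

## Working session

There is one attempt and no reset: what is moved stays moved. The work goes in short steps, Python scripts to look and compute and a tool call to move; the robot and the scene stay as the last step left them, time stands still between calls to the robot, and variables do not carry over. Pictures are saved under pics/ and viewed, at most 14 in all, crops included, and the job is handed in when it is done.

Besides the shell and the picture viewer there is one more tool, called as name([rows], argument=value, ...), one row to a line, values as JSON. apply_moves: Moves the arm, as the interface text tells. Its arguments: {"type":"object","properties":{"rows":{"type":"array","items":{"type":"array","items":{"type":"number"}}},"claw":{"type":"number"},"newtons":{"type":"number"}},"required":["rows"]}

```bash
mkdir -p pics; cat > h.py <<'E'
import numpy as np, cv2
from scipy.spatial.transform import Rotation as R
from bench import r
def ray(p,uv):
    K=np.array(p["intrinsics"]);A=np.array(p["attitude"],float)
    M=A if A.shape==(3,3) else (R.from_rotvec(A).as_matrix() if A.size==3 else R.from_quat(A).as_matrix())
    d=np.linalg.inv(K)@np.array([uv[0],uv[1],1.]);return np.array(p["eye"]),M@np.array([d[0],-d[1],-d[2]])
def onz(p,uv,z):
    e,d=ray(p,uv);return e+d*(z-e[2])/d[2]
def save(p,n,crop=None,s=1):
    im=p["pixels"][:,:,::-1]
    if crop: x,y,w,h=crop;im=im[y:y+h,x:x+w]
    cv2.imwrite("pics/"+n,cv2.resize(im,None,fx=s,fy=s,interpolation=cv2.INTER_CUBIC))
Z=dict(base_seat=.013,pan_mid=.022,fine_mid=.022,coarse_mid=.022,lid_knob=.038,spare_mid=.022,loupe_mid=.017,block_mid=.017)
E
python3 - <<'E'
from h import *
np.set_printoptions(precision=4,suppress=True)
o=r.get_obs();print({k:np.round(v,3) for k,v in o.items()})
ps=[]
for n in("top","side"):
    p=r.grab_frame(n);save(p,n+"0.png",s=1.5);print(n,[k for k in p],p["intrinsics"],p["eye"],p["attitude"])
    for t in Z:
        for d in r.landmark_of(p,t):
            if d["conf"]>.2: print(t,round(d["conf"],2),np.round(d["point"],1),onz(p,d["point"],Z[t])[:2])
E
```

```text
{'clock': np.float64(0.0), 'joints': array([ 1.191,  0.478,  0.022,  1.556, -0.012,  1.109, -0.083]), 'qvel': array([-0.001,  0.001, -0.002,  0.   , -0.001,  0.001, -0.001]), 'tau': array([  0.   , -59.644,   1.608, -28.119,   0.012,   0.009,   0.   ]), 'tcp_pos': array([ 0.181, -0.65 ,  0.23 ]), 'orientation': array([-3.111, -0.425,  0.001]), 'contact_force': array([-0.153, -0.626,  0.267]), 'moment': array([ 0.022,  0.018, -0.001]), 'gripper_force': np.float64(0.0), 'grip_width': np.float64(0.086)}
top ['pixels', 'intrinsics', 'eye', 'attitude', 'shot'] [[380.257    0.     258.1493]
 [  0.     380.257  195.1735]
 [  0.       0.       1.    ]] [ 0.4899 -0.0961  0.932 ] [ 0.1025 -0.0684 -1.5438]
base_seat 0.68 [321.  185.8] [ 0.617  -0.2269]
pan_mid 0.66 [229.8 171. ] [ 0.6468 -0.0045]
pan_mid 0.61 [184.6 154.3] [0.6856 0.1077]
fine_mid 0.79 [130.4 254.2] [0.4405 0.2258]
fine_mid 0.72 [173.3 257.4] [0.4358 0.1227]
coarse_mid 0.65 [131.6 173.2] [0.6359 0.2353]
lid_knob 0.66 [312.1 256.3] [ 0.4482 -0.2041]
lid_knob 0.32 [407.  273.6] [ 0.4149 -0.4217]
spare_mid 0.73 [229.9 249.4] [ 0.4
[... 194 characters left out ...]
 [  0.     493.3606 193.6663]
 [  0.       0.       1.    ]] [0.2941 0.934  0.6723] [ 0.2137 -1.4547 -2.4786]
base_seat 0.88 [266.9 184.6] [ 0.6161 -0.2556]
pan_mid 0.64 [190.5 248.8] [0.6927 0.1071]
pan_mid 0.56 [223.9 227.8] [0.6507 0.0035]
pan_mid 0.39 [210.  188.7] [ 0.7543 -0.1691]
fine_mid 0.66 [302.3 274.2] [0.4336 0.1206]
fine_mid 0.64 [285.7 305.4] [0.444  0.2236]
coarse_mid 0.83 [193.4 294.3] [0.6259 0.247 ]
lid_knob 0.85 [322.8 191. ] [ 0.4521 -0.2207]
lid_knob 0.62 [209.9 189.1] [ 0.7424 -0.1398]
lid_knob 0.34 [264.9 185.1] [ 0.6083 -0.2061]
spare_mid 0.63 [300.1 237.4] [ 0.4672 -0.0115]
loupe_mid 0.77 [210.7 191.5] [ 0.7501 -0.1633]
block_mid 0.78 [350.2 165.9] [ 0.4058 -0.4403]
```

View pics/top0.png

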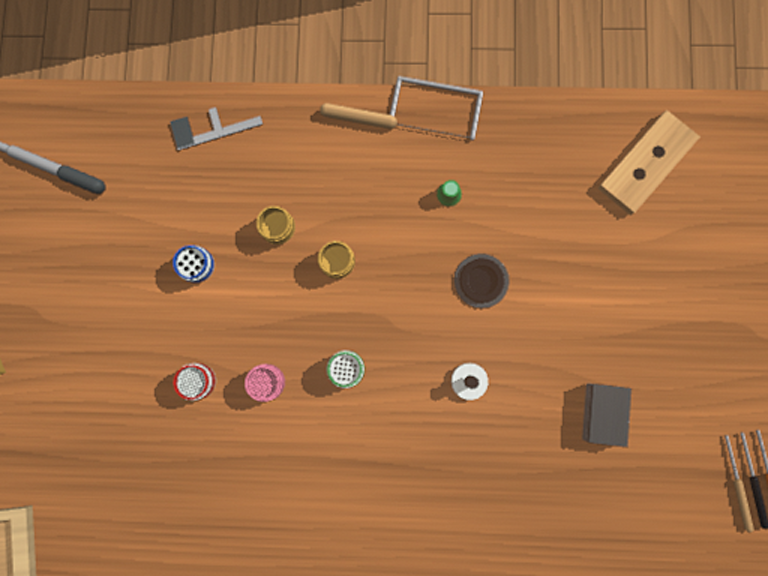

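View pics/side0.png

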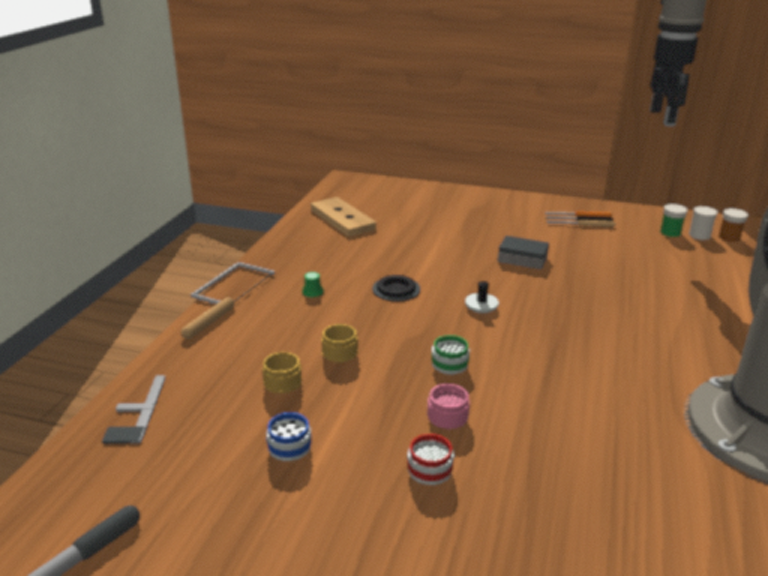

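Top view: two brass pans at full-res pixels (223,173) (y≈0) and (183,150) (y≈+0.11). Robot's right is −y, so the pan at (223,173) is the one meant. The red-necked sieve is at (130,254), with the pink look-alike at (175,256) left alone. Blue is at (129,176), green spare at (230,247), lid at (313,255) and base at (321,187). I'll move to above the base for a closer look and save a crop to confirm these.

apply_moves([
  [1, -0.55, 0, 0, 0, 0.173],
  [1, -0.55, 0, 0, 0, 0.173],
  [1, -0.55, 0, 0, 0, 0.173],
  [1, -0.55, 0, 0, 0, 0.173],
  [1, -0.55, 0, 0, 0, 0.173],
], claw=1, newtons=40)

```text
clock: 1.52
tcp_pos: [0.3882, -0.4475, 0.2316]
orientation: [-3.141, -0.007, -0.002]
contact_force: [0.3, -0.1, 0.8]
grip_width: 0.0853
gripper_force: 0.0
```

apply_moves([
  [0.75, -0.84, 0, 0, 0, 0],
  [0.75, -0.84, 0, 0, 0, 0],
  [0.75, -0.84, 0, 0, 0, 0],
  [0.75, -0.84, 0, 0, 0, 0],
  [0.75, -0.84, 0, 0, 0, 0],
])

```text
clock: 2.15
tcp_pos: [0.5751, -0.2364, 0.2314]
orientation: [-3.14, -0.008, -0.002]
contact_force: [0.2, -0.1, -0.1]
grip_width: 0.0851
gripper_force: 0.0
```

```bash
cat > look.py <<'E'
import sys
from h import *
# look.py picname thing[:z] ...
np.set_printoptions(precision=4,suppress=True)
o=r.get_obs();print(round(float(o["clock"]),2),np.array(o["tcp_pos"]),np.array(o["orientation"]),"F",np.array(o["contact_force"]))
p=r.grab_frame("wrist");save(p,sys.argv[1]+".png",s=1.25)
print("eye",np.array(p["eye"]))
for a in sys.argv[2:]:
    t,*z=a.split(":");z=float(z[0]) if z else Z[t]
    for d in r.landmark_of(p,t):
        if d["conf"]>.25: print(t,round(d["conf"],2),np.round(d["point"],1),onz(p,d["point"],z)[:2])
    for d in r.outline_of(p,t):
        if d["conf"]>.25: print("  outline",round(d["conf"],2),d["rect"],d["pixels"].sum())
E
python3 look.py w1 base_seat lid_knob
python3 - <<'E'
from h import *
p=r.grab_frame("top");save(p,"crop.png",(105,130,150,150),4)
E
```

```text
2.15 [ 0.5751 -0.2364  0.2314] [-3.1401 -0.0078 -0.0019] F [ 0.2133 -0.0772 -0.0778]
eye [ 0.6469 -0.2365  0.3746]
base_seat 0.81 [249.  136.4] [ 0.6134 -0.223 ]
  outline 0.88 [215.5, 95.1, 73.8, 73.3] 4296
lid_knob 0.93 [237. 267.] [ 0.4517 -0.2079]
  outline 0.88 [218.6, 234.0, 40.0, 41.0] 1393
```

View pics/w1.png

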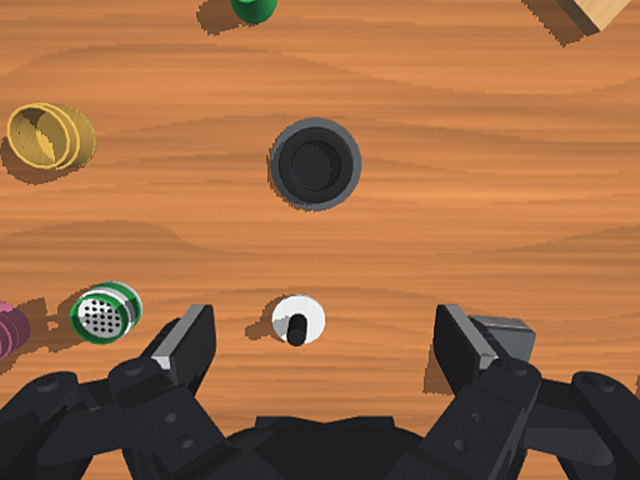

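View pics/crop.png

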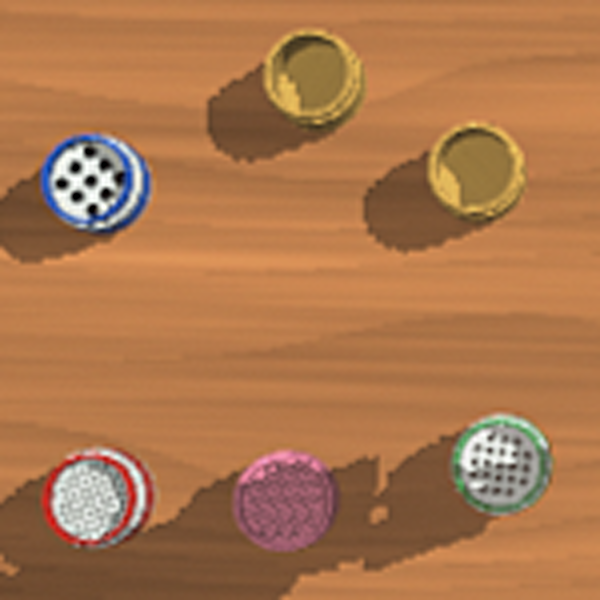

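The wrist view shows the base at about (252,132) and the lid at (237,260). The crop confirms two brass pans, and the right-hand one, at crop (478,170), is farthest to the robot's right, so that is the pan meant. The red-necked white sieve at (98,498) is the true fine sieve; the all-pink one stays where it is.

apply_moves([
  [0, -0.94, 0, 0, 0, 0],
  [0, -0.94, 0, 0, 0, 0],
  [0, -0.94, 0.1, 0, 0, 0],
  [0, -0.94, 0.1, 0, 0, 0],
  [0, -0.94, 0.1, 0, 0, 0],
])

```text
clock: 3.08
tcp_pos: [0.5716, -0.002, 0.2057]
orientation: [-3.14, -0.009, 0.002]
contact_force: [0.0, -0.3, 0.7]
grip_width: 0.0854
gripper_force: 0.0
```

```bash
python3 look.py w2 pan_mid
python3 - <<'E'
from h import *
p=r.grab_frame("wrist");print(p["intrinsics"],p["attitude"])
q=dict(p);q["eye"]=[0.6469,-0.2365,0.3746]
for z in(0,.004,.013):print(z,onz(q,(252.4,131.75),z))
E
```

```text
3.08 [ 0.5716 -0.002   0.2057] [-3.1401 -0.0087  0.0022] F [ 0.0221 -0.2889  0.7274]
eye [ 0.6437 -0.0021  0.3486]
pan_mid 0.84 [147.   48.5] [0.699  0.1122]
pan_mid 0.74 [247.4 106.1] [0.6441 0.0117]
  outline 0.72 [107.9, 11.9, 75.1, 67.3] 3570
  outline 0.64 [220.7, 76.6, 56.1, 58.5] 2646
  outline 0.45 [396.6, 243.3, 49.1, 41.9] 1752
[[296.81975913   0.         259.34047486]
 [  0.         296.81975913 193.87029721]
 [  0.           0.           1.        ]] [-0.22247721  0.22426391 -1.56199689]
0 [ 0.61758566 -0.22754128  0.        ]
0.004 [ 0.61789868 -0.22763694  0.004     ]
0.013 [ 0.61860298 -0.22785218  0.013     ]
```

apply_moves([
  [0.29, -0.052, 0.42, 0, 0, 0],
  [0.29, -0.052, 0.42, 0, 0, 0],
  [0.29, -0.052, 0.42, 0, 0, 0],
  [0.29, -0.052, 0.42, 0, 0, 0],
])

```text
clock: 3.78
tcp_pos: [0.6452, 0.0055, 0.1017]
orientation: [3.141, -0.004, 0.0]
contact_force: [0.3, -0.0, 1.0]
grip_width: 0.0851
gripper_force: 0.0
```

```bash
python3 look.py w3 pan_mid
```

```text
3.77 [0.6452 0.0055 0.1017] [ 3.1409 -0.0035  0.0001] F [ 0.2655 -0.0188  0.9863]
eye [0.7171 0.0052 0.2447]
pan_mid 0.76 [254.5 203.2] [0.6443 0.0094]
pan_mid 0.7 [109.1 133.9] [0.6983 0.1165]
  outline 0.86 [217.4, 163.5, 75.2, 81.8] 4887
  outline 0.74 [60.1, 91.6, 105.0, 83.4] 6709
```

View pics/w3.png

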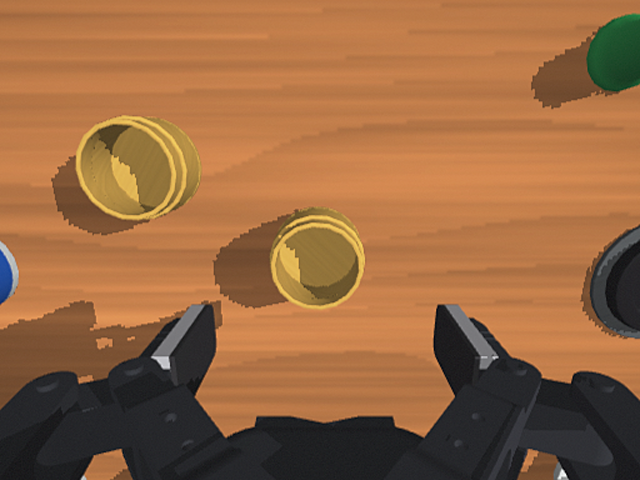

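The view shows the pan's rim at about (254,210), nearly centred between the fingers. I'll descend and grip.

apply_moves([
  [-0.005, -0.016, 0.2, 0, 0, 0],
  [-0.005, -0.016, 0.37, 0, 0, 0],
  [-0.005, -0.016, 0.37, 0, 0, 0],
  [-0.005, -0.016, 0.37, 0, 0, 0],
])

```text
clock: 4.42
tcp_pos: [0.6454, 0.0112, 0.0114]
orientation: [-3.141, 0.001, -0.006]
contact_force: [0.3, 0.3, 1.0]
grip_width: 0.0857
gripper_force: 0.0
```

apply_moves([
  [0, 0, 0, 0, 0, 0],
  [0, 0, 0, 0, 0, 0],
  [0, 0, 0, 0, 0, 0],
  [0, 0, 0, 0, 0, 0],
  [0, 0, 0, 0, 0, 0],
], claw=0, newtons=40)

```text
clock: 5.05
tcp_pos: [0.6454, 0.0112, 0.0114]
orientation: [3.142, -0.001, 0.005]
contact_force: [-2.7, -0.8, 10.5]
grip_width: 0.0573
gripper_force: 41.0
```

apply_moves([
  [0, 0, -0.14, 0, 0, 0],
  [0, 0.1, -0.28, 0, 0, 0],
  [-0.05, 0.35, -0.28, 0, 0, 0],
  [-0.104, 0.6, -0.28, 0, 0, 0],
  [-0.104, 0.85, -0.28, 0, 0, 0],
])

```text
clock: 5.68
tcp_pos: [0.6169, -0.2003, 0.0797]
orientation: [3.141, 0.001, 0.0]
contact_force: [2.3, 0.2, -1.8]
grip_width: 0.0564
gripper_force: 43.9
```

apply_moves([
  [0, 0.103, 0, 0, 0, 0],
  [0, 0.103, 0, 0, 0, 0],
  [0, 0.103, 0, 0, 0, 0],
])

```text
clock: 6.05
tcp_pos: [0.6182, -0.2226, 0.0791]
orientation: [-3.14, -0.002, -0.001]
contact_force: [-0.1, 0.4, -2.2]
grip_width: 0.0568
gripper_force: 43.9
```

```bash
python3 look.py w4 base_seat pan_mid:0.094
```

```text
6.05 [ 0.6182 -0.2226  0.0791] [-3.1404 -0.0022 -0.0006] F [-0.0652  0.3978 -2.2103]
eye [ 0.69   -0.2229  0.2221]
base_seat 0.72 [264.1 210.5] [ 0.616  -0.2259]
  outline 0.77 [210.6, 149.0, 113.2, 85.3] 5839
pan_mid 0.66 [258.7 258.1] [ 0.6205 -0.2223]
  outline 0.93 [199.2, 197.5, 122.7, 141.9] 13754
```

View pics/w4.png

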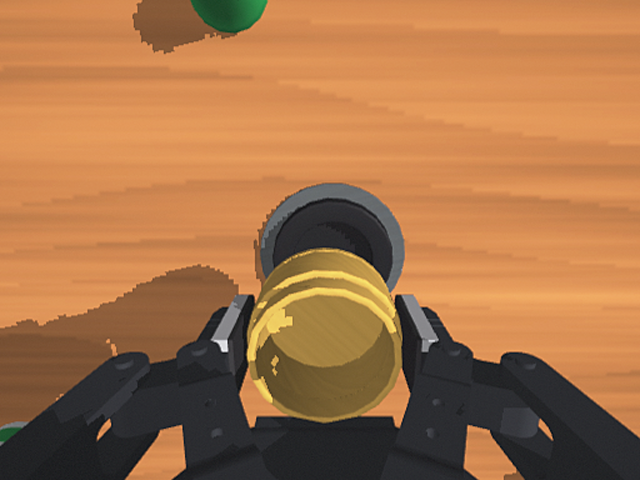

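The view shows the pan held upright at (260,270), with the base ring behind and partly hidden at (267,205). I'll fit projected circles to both outlines to get the offset between pan and base.

```bash
cat >> h.py <<'E'
from scipy.optimize import least_squares
def proj(p,X):
    e,_=ray(p,(0,0));_,c=ray(p,(p["intrinsics"][0][2],p["intrinsics"][1][2]))
    A=np.array(p["attitude"],float);M=R.from_rotvec(A).as_matrix() if A.size==3 else A
    q=(X-e)@M;K=np.array(p["intrinsics"])
    return np.c_[K[0,2]+K[0,0]*q[:,0]/-q[:,2],K[1,2]-K[1,1]*q[:,1]/-q[:,2]]
def circ(p,x,y,rz):
    t=np.linspace(0,2*np.pi,180);return np.vstack([proj(p,np.c_[x+a*np.cos(t),y+a*np.sin(t),0*t+z]) for a,z in rz])
def fit(p,rect,rz,use,x0):
    "use: subset of l,t,r,b of rect to match the hull of circles (radius,z)"
    tgt=dict(l=rect[0],t=rect[1],r=rect[0]+rect[2],b=rect[1]+rect[3])
    def f(v):
        q=circ(p,v[0],v[1],rz);b=dict(l=q[:,0].min(),t=q[:,1].min(),r=q[:,0].max(),b=q[:,1].max())
        return [b[k]-tgt[k] for k in use]
    s=least_squares(f,x0[:2]);return s.x,s.fun
def sieve(z):  # z = underside
    return [(.0185,z),(.0218,z+.008),(.029,z+.008),(.029,z+.034),(.0268,z+.034),(.0268,z+.044)]
E
python3 - <<'E'
from h import *
p=r.grab_frame("wrist")
for t,zz in(("base_seat",None),("pan_mid",.0677)):
    for d in r.outline_of(p,t)[:1]:
        if zz is None:
            for z in(.003,.006): print(t,fit(p,d["rect"],[(.045,z),(.045,0)],"ltr",(.618,-.227)))
            for z in(.013,): print(t,fit(p,d["rect"],[(.036,z)],"ltr",(.618,-.227)))
        else: print(t,fit(p,d["rect"],sieve(zz),"lrb",(.618,-.227)))
E
```

```text
base_seat (array([ 0.61541958, -0.22707286]), array([-0.24637397,  0.02584839,  0.24598048]))
base_seat (array([ 0.61536061, -0.22702361]), array([-0.97574866,  0.10497906,  0.9741706 ]))
base_seat (array([ 0.62671124, -0.22684307]), array([ 8.65734024, -0.76341872, -8.63158195]))
pan_mid (array([ 0.61786648, -0.22351591]), array([-0.97517206,  0.97324459,  0.14041053]))
```

apply_moves([
  [-0.008, 0.014, 0.08, 0, 0, 0],
  [-0.008, 0.014, 0.16, 0, 0, 0],
  [-0.008, 0.014, 0.2, 0, 0, 0],
  [-0.008, 0.014, 0.2, 0, 0, 0],
])

```text
clock: 6.95
tcp_pos: [0.6149, -0.2274, 0.0271]
orientation: [-3.141, -0.0, 0.004]
contact_force: [0.3, 0.3, -0.7]
grip_width: 0.0566
gripper_force: 43.9
```

apply_moves([
  [0, 0, 0.01, 0, 0, 0],
  [0, 0, 0.02, 0, 0, 0],
  [0, 0, 0.03, 0, 0, 0],
  [0, 0, 0.04, 0, 0, 0],
  [0, 0, 0.04, 0, 0, 0],
])

```text
clock: 7.58
tcp_pos: [0.6165, -0.2278, 0.019]
orientation: [3.141, 0.0, 0.002]
contact_force: [1.4, -0.5, -1.6]
grip_width: 0.0567
gripper_force: 43.9
```

apply_moves([
  [0, 0, 0.005, 0, 0, 0],
  [0, 0, 0.01, 0, 0, 0],
  [0, 0, 0.013, 0, 0, 0],
  [0, 0, 0.013, 0, 0, 0],
])

```text
clock: 8.07
tcp_pos: [0.6173, -0.2277, 0.0163]
orientation: [3.141, 0.0, 0.004]
contact_force: [4.9, 0.7, 3.3]
grip_width: 0.0566
gripper_force: 44.4
```

apply_moves([
  [0.004, 0, 0.002, 0, 0, 0],
  [0.004, 0, 0.002, 0, 0, 0],
])

```text
clock: 8.32
tcp_pos: [0.6175, -0.2277, 0.016]
orientation: [3.141, 0.0, 0.001]
contact_force: [2.4, 0.7, 8.5]
grip_width: 0.0568
gripper_force: 44.8
```

apply_moves([
  [0, 0, 0, 0, 0, 0],
  [0, 0, 0, 0, 0, 0],
  [0, 0, 0, 0, 0, 0],
  [0, 0, 0, 0, 0, 0],
], claw=1)

```text
clock: 8.82
tcp_pos: [0.6164, -0.2279, 0.0147]
orientation: [-3.142, 0.0, 0.002]
contact_force: [-0.2, -0.7, 0.2]
grip_width: 0.0854
gripper_force: 0.0
```

apply_moves([
  [0, 0, -0.16, 0, 0, 0],
  [0, 0, -0.4, 0, 0, 0],
  [-0.25, 0, -0.6, 0, 0, 0],
  [-0.25, 0, -0.6, 0, 0, 0],
  [-0.25, 0, -0.6, 0, 0, 0],
])

```text
clock: 9.45
tcp_pos: [0.554, -0.2283, 0.1657]
orientation: [3.141, -0.001, 0.002]
contact_force: [0.1, -0.4, 0.2]
grip_width: 0.0855
gripper_force: 0.0
```

```bash
python3 look.py w5
python3 - <<'E'
from h import *
p=r.grab_frame("wrist")
d=r.outline_of(p,"pan_mid")
for a in d[:3]:print(a["conf"],a["rect"])
print(fit(p,d[0]["rect"],sieve(.005),"lrtb",(.617,-.227)))
d=r.outline_of(p,"base_seat")
print(d and (d[0]["rect"],fit(p,d[0]["rect"],[(.045,.003)],"lrtb",(.617,-.227))))
E
```

```text
9.45 [ 0.554  -0.2283  0.1657] [ 3.1409 -0.0014  0.0015] F [ 0.0849 -0.3589  0.1998]
eye [ 0.6258 -0.2285  0.3087]
0.96 [230.8, 85.2, 61.7, 67.5]
(array([ 0.61536415, -0.22946132]), array([-2.15609852,  2.1540619 , -0.16434223,  0.32534648]))
([212.6, 71.6, 90.3, 92.1], (array([ 0.6142734 , -0.22576775]), array([-0.04108778,  0.04075543, -0.49227901,  0.58778597])))
```

View pics/w5.png

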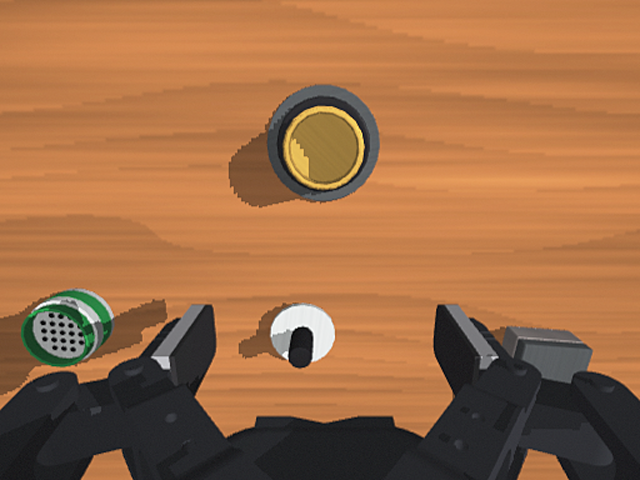

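The pan sits upright and concentric in the ring at (258,118). On to the red sieve.

apply_moves([
  [-0.25, -0.9, 0, 0, 0, 0],
  [-0.25, -0.9, 0, 0, 0, 0],
  [-0.25, -0.9, 0, 0, 0, 0],
  [-0.25, -0.9, 0, 0, 0, 0],
])

```text
clock: 10.15
tcp_pos: [0.4912, 0.0005, 0.1641]
orientation: [-3.141, -0.005, 0.002]
contact_force: [0.9, -0.2, 0.3]
grip_width: 0.0856
gripper_force: 0.0
```

apply_moves([
  [-0.25, -0.9, 0, 0, 0, 0],
  [-0.25, -0.9, 0, 0, 0, 0],
  [-0.25, -0.9, 0.12, 0, 0, 0],
  [-0.25, -0.9, 0.12, 0, 0, 0],
  [-0.25, -0.9, 0.12, 0, 0, 0],
])

```text
clock: 10.78
tcp_pos: [0.4271, 0.2269, 0.1335]
orientation: [-3.14, -0.013, 0.005]
contact_force: [-0.1, -0.9, 0.1]
grip_width: 0.0855
gripper_force: 0.0
```

```bash
python3 look.py w6
python3 - <<'E'
from h import *
p=r.grab_frame("wrist")
for a in r.outline_of(p,"fine_mid"):print(a["conf"],a["rect"],fit(p,a["rect"],sieve(0),"lrtb",(.44,.22)))
E
```

```text
10.78 [0.4271 0.2269 0.1335] [-3.1402 -0.0131  0.0052] F [-0.1341 -0.927   0.0806]
eye [0.4995 0.227  0.2762]
0.84 [345.6, 138.6, 79.8, 69.8] (array([0.44544156, 0.11732699]), array([-1.28902968,  1.11613326, -1.30614682,  1.39911736]))
0.78 [219.5, 137.2, 71.3, 76.5] (array([0.44318343, 0.22808722]), array([ 1.05204234, -1.05044027,  1.99282329, -2.06167349]))
```

View pics/w6.png

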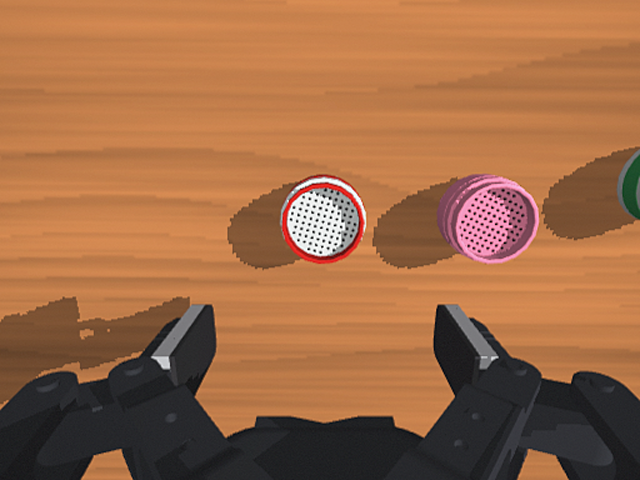

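The red-necked white sieve is at (255,176) and the pink look-alike at (394,175), well clear of the finger path. I'll descend and grip.

apply_moves([
  [0.064, -0.004, 0.15, 0, 0, 0],
  [0.064, -0.004, 0.35, 0, 0, 0],
  [0.064, -0.004, 0.492, 0, 0, 0],
  [0.064, -0.004, 0.492, 0, 0, 0],
  [0.064, -0.004, 0.492, 0, 0, 0],
])

```text
clock: 11.55
tcp_pos: [0.4465, 0.2229, 0.0131]
orientation: [-3.141, 0.002, -0.002]
contact_force: [0.5, 0.1, 0.6]
grip_width: 0.0856
gripper_force: 0.0
```

apply_moves([
  [0, 0, 0, 0, 0, 0],
  [0, 0, 0, 0, 0, 0],
  [0, 0, 0, 0, 0, 0],
  [0, 0, 0, 0, 0, 0],
  [0, 0, 0, 0, 0, 0],
], claw=0)

```text
clock: 12.18
tcp_pos: [0.4467, 0.2241, 0.0139]
orientation: [-3.14, -0.0, -0.005]
contact_force: [-1.1, -0.6, 8.7]
grip_width: 0.0569
gripper_force: 40.7
```

apply_moves([
  [0, 0, -0.2, 0, 0, 0],
  [0, 0, -0.4, 0, 0, 0],
  [0.1, 0.25, -0.42, 0, 0, 0],
  [0.2, 0.45, -0.42, 0, 0, 0],
  [0.3, 0.65, -0.42, 0, 0, 0],
])

```text
clock: 12.8
tcp_pos: [0.5211, 0.0585, 0.1182]
orientation: [3.141, -0.0, 0.003]
contact_force: [0.3, 1.0, -2.5]
grip_width: 0.0566
gripper_force: 45.0
```

apply_moves([
  [0.1, 0.23, 0, 0, 0, 0],
  [0.2, 0.46, 0, 0, 0, 0],
  [0.3, 0.7, 0, 0, 0, 0],
  [0.36, 0.9, 0, 0, 0, 0],
  [0.385, 1, 0, 0, 0, 0],
])

```text
clock: 13.42
tcp_pos: [0.6165, -0.1941, 0.1174]
orientation: [3.14, -0.007, 0.001]
contact_force: [1.0, -0.1, -1.7]
grip_width: 0.0566
gripper_force: 44.9
```

apply_moves([
  [0, 0.12, 0, 0, 0, 0],
  [0, 0.16, 0, 0, 0, 0],
  [0, 0.16, 0, 0, 0, 0],
  [0, 0.16, 0, 0, 0, 0],
])

```text
clock: 13.92
tcp_pos: [0.6169, -0.2272, 0.1172]
orientation: [-3.14, -0.003, -0.0]
contact_force: [-0.6, -0.1, -1.7]
grip_width: 0.0565
gripper_force: 44.9
```

```bash
cat > rel.py <<'E'
# rel.py held zoff(TCP above underside) below z_under_below pic
import sys
from h import *
np.set_printoptions(precision=4,suppress=True)
h,zo,b,zb,n=sys.argv[1],float(sys.argv[2]),sys.argv[3],float(sys.argv[4]),sys.argv[5]
o=r.get_obs();T=np.array(o["tcp_pos"]);print(T,np.array(o["orientation"]))
p=r.grab_frame("wrist");save(p,n+".png",s=1.25)
for a in r.outline_of(p,h)[:2]:
    print("held",round(a["conf"],2),a["rect"],*fit(p,a["rect"],sieve(T[2]-zo),"lrb",T))
for a in r.outline_of(p,b)[:2]:
    print("below",round(a["conf"],2),a["rect"],*fit(p,a["rect"],sieve(zb),"ltr",T))
a=r.outline_of(p,"base_seat")
if a:print("base",a[0]["rect"],*fit(p,a[0]["rect"],[(.045,.003)],"ltr",T))
E
python3 rel.py fine_mid .0139 pan_mid .005 w7
```

```text
[ 0.6169 -0.2272  0.1172] [-3.1405 -0.0033 -0.0002]
held 0.59 [197.9, 200.9, 123.8, 139.0] [ 0.6121 -0.2274] [ 0.0869 -0.0867 -0.0122]
below 0.79 [226.4, 160.1, 69.5, 52.9] [ 0.6168 -0.2283] [-2.2938  0.1739  2.2907]
base [210.8, 143.1, 99.8, 76.6] [ 0.614 -0.228] [-0.0155  0.0014  0.0155]
```

View pics/w7.png

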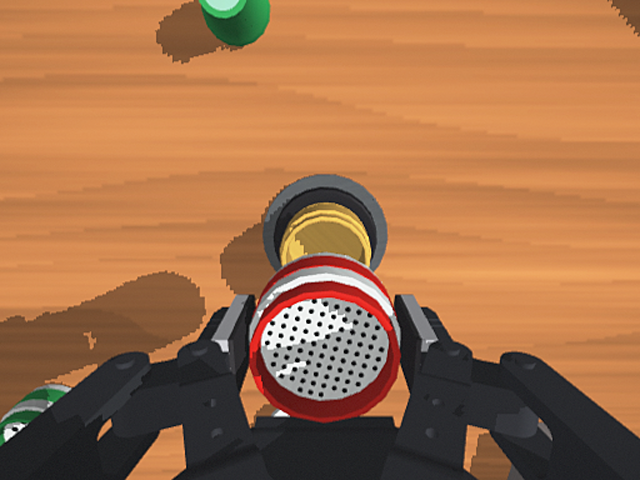

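The red sieve is held upright at (260,270), with the pan's rim visible behind it at (262,187). It needs a shift of about +3.5 mm in x, then lowering.

apply_moves([
  [0.014, 0.003, 0.08, 0, 0, 0],
  [0.014, 0.003, 0.15, 0, 0, 0],
  [0.014, 0.003, 0.2, 0, 0, 0],
  [0.014, 0.003, 0.2, 0, 0, 0],
])

```text
clock: 14.62
tcp_pos: [0.6189, -0.2297, 0.0651]
orientation: [-3.141, -0.0, 0.005]
contact_force: [-0.4, -0.8, -2.6]
grip_width: 0.0564
gripper_force: 44.9
```

apply_moves([
  [0, 0, 0.01, 0, 0, 0],
  [0, 0, 0.02, 0, 0, 0],
  [0, 0, 0.03, 0, 0, 0],
  [0, 0, 0.034, 0, 0, 0],
  [0, 0, 0.034, 0, 0, 0],
])

```text
clock: 15.25
tcp_pos: [0.6201, -0.2301, 0.0585]
orientation: [3.142, 0.0, -0.0]
contact_force: [-0.3, 0.4, -2.5]
grip_width: 0.0565
gripper_force: 44.9
```

apply_moves([
  [0, -0.003, 0.006, 0, 0, 0],
  [0, -0.003, 0.012, 0, 0, 0],
  [0, -0.003, 0.016, 0, 0, 0],
  [0, -0.003, 0.016, 0, 0, 0],
])

```text
clock: 15.75
tcp_pos: [0.6202, -0.2292, 0.0546]
orientation: [-3.142, -0.0, -0.0]
contact_force: [-0.8, 0.8, -0.9]
grip_width: 0.0566
gripper_force: 45.1
```

Nearly home; a touch more.

apply_moves([
  [0, 0, 0.003, 0, 0, 0],
  [0, 0, 0.006, 0, 0, 0],
  [0, 0, 0.006, 0, 0, 0],
])

```text
clock: 16.12
tcp_pos: [0.6205, -0.2293, 0.0546]
orientation: [3.141, -0.0, 0.001]
contact_force: [-4.0, 0.3, 9.0]
grip_width: 0.0562
gripper_force: 46.1
```

apply_moves([
  [0, 0, 0, 0, 0, 0],
  [0, 0, 0, 0, 0, 0],
  [0, 0, 0, 0, 0, 0],
  [0, 0, 0, 0, 0, 0],
], claw=1)

```text
clock: 16.62
tcp_pos: [0.6201, -0.2293, 0.0529]
orientation: [-3.142, 0.0, 0.0]
contact_force: [-0.4, -0.4, -0.2]
grip_width: 0.0854
gripper_force: 0.0
```

apply_moves([
  [0, 0, -0.12, 0, 0, 0],
  [0, 0, -0.35, 0, 0, 0],
  [-0.15, 0, -0.6, 0, 0, 0],
  [-0.3, 0, -0.6, 0, 0, 0],
  [-0.3, 0, -0.6, 0, 0, 0],
])

```text
clock: 17.25
tcp_pos: [0.5428, -0.2304, 0.2044]
orientation: [3.14, -0.003, 0.0]
contact_force: [0.2, -0.5, 0.2]
grip_width: 0.0852
gripper_force: 0.0
```

```bash
python3 look.py w8
python3 - <<'E'
from h import *
p=r.grab_frame("wrist");save(p,"w8c.png",(160,30,200,160),2.5)
for a in r.outline_of(p,"fine_mid")[:2]:print(a["conf"],a["rect"],fit(p,a["rect"],sieve(.041),"lrtb",(.617,-.228)))
E
```

```text
17.25 [ 0.5428 -0.2304  0.2044] [ 3.1398 -0.0034  0.0002] F [ 0.1577 -0.5055  0.2233]
eye [ 0.6147 -0.2306  0.3474]
0.97 [226.7, 71.3, 66.0, 69.0] (array([ 0.61640216, -0.23011749]), array([-0.01940265,  0.01941033,  0.0724314 , -0.08081548]))
0.52 [0.0, 239.8, 7.0, 26.1] (array([0.46854419, 0.033809  ]), array([-35.74223355,  40.39138075, -17.55666019,  21.00005917]))
```

View pics/w8c.png

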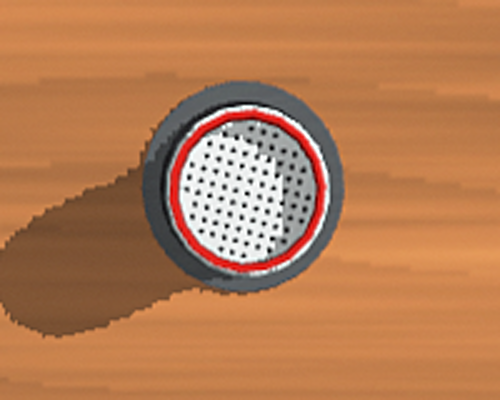

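The red sieve is level and concentric on the stack, and the outline fit agrees with the seated height. Blue sieve next.

apply_moves([
  [0.15, -0.93, 0, 0, 0, 0],
  [0.15, -0.93, 0, 0, 0, 0],
  [0.15, -0.93, 0, 0, 0, 0],
  [0.15, -0.93, 0, 0, 0, 0],
])

```text
clock: 17.9
tcp_pos: [0.5834, 0.0073, 0.2023]
orientation: [-3.14, -0.005, 0.001]
contact_force: [1.1, -0.2, 0.8]
grip_width: 0.0858
gripper_force: 0.0
```

apply_moves([
  [0.15, -0.93, 0.1, 0, 0, 0],
  [0.15, -0.93, 0.2, 0, 0, 0],
  [0.15, -0.93, 0.26, 0, 0, 0],
  [0.15, -0.93, 0.26, 0, 0, 0],
  [0.15, -0.93, 0.26, 0, 0, 0],
])

```text
clock: 18.52
tcp_pos: [0.6178, 0.2432, 0.1349]
orientation: [-3.138, -0.014, 0.008]
contact_force: [0.4, 0.0, 0.1]
grip_width: 0.0854
gripper_force: 0.0
```

```bash
python3 look.py w9
python3 - <<'E'
from h import *
p=r.grab_frame("wrist")
for t in ("coarse_mid","pan_mid"):
  for a in r.outline_of(p,t):print(t,a["conf"],a["rect"],fit(p,a["rect"],sieve(0),"lrtb",(.64,.22)))
E
```

```text
18.52 [0.6178 0.2432 0.1349] [-3.1384 -0.0141  0.0076] F [0.3969 0.0375 0.0656]
eye [0.6904 0.2432 0.2775]
coarse_mid 0.72 [222.5, 141.7, 70.3, 66.9] (array([0.6335539 , 0.24128482]), array([ 0.81842742, -0.81938634, -2.53131416,  2.47003   ]))
pan_mid 0.63 [372.6, 57.2, 96.1, 77.5] (array([0.69847968, 0.11154292]), array([ 1.6172745 , -1.38415068, -0.30297708,  0.21715059]))
```

View pics/w9.png

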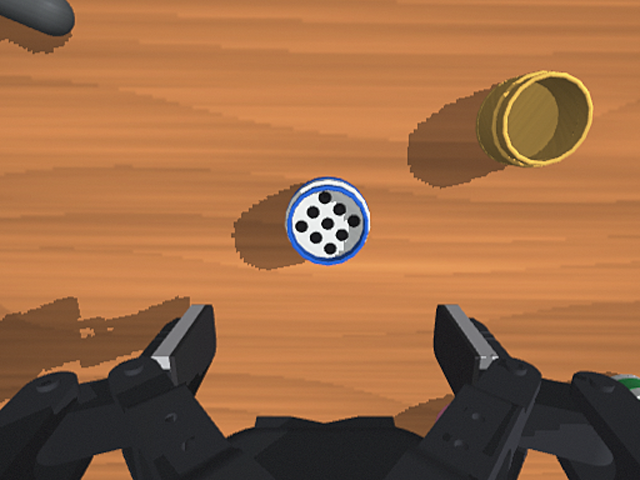

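The blue-necked coarse sieve is at (262,177), well clear of the leftover pan at (428,95). I'll descend and grip.

apply_moves([
  [0.05, 0, 0.15, 0, 0, 0],
  [0.05, 0, 0.35, 0, 0, 0],
  [0.05, 0, 0.492, 0, 0, 0],
  [0.05, 0, 0.492, 0, 0, 0],
  [0.05, 0, 0.492, 0, 0, 0],
])

```text
clock: 19.35
tcp_pos: [0.6341, 0.2353, 0.0169]
orientation: [-3.141, 0.002, -0.004]
contact_force: [0.3, -0.0, 0.9]
grip_width: 0.0852
gripper_force: 0.0
```

apply_moves([
  [0, 0, 0, 0, 0, 0],
  [0, 0, 0, 0, 0, 0],
  [0, 0, 0, 0, 0, 0],
  [0, 0, 0, 0, 0, 0],
  [0, 0, 0, 0, 0, 0],
], claw=0)

```text
clock: 19.98
tcp_pos: [0.634, 0.2367, 0.0176]
orientation: [-3.14, -0.0, -0.005]
contact_force: [-1.1, 0.5, 7.2]
grip_width: 0.0561
gripper_force: 41.3
```

apply_moves([
  [0, 0, -0.2, 0, 0, 0],
  [0, 0, -0.4, 0, 0, 0],
  [0, 0.15, -0.54, 0, 0, 0],
  [-0.03, 0.4, -0.56, 0, 0, 0],
  [-0.036, 0.63, -0.56, 0, 0, 0],
])

```text
clock: 20.6
tcp_pos: [0.6237, 0.0765, 0.1568]
orientation: [3.141, 0.001, 0.004]
contact_force: [0.9, 0.4, -1.6]
grip_width: 0.0562
gripper_force: 44.2
```

apply_moves([
  [-0.018, 0.24, 0, 0, 0, 0],
  [-0.036, 0.48, 0, 0, 0, 0],
  [-0.036, 0.72, 0, 0, 0, 0],
  [-0.036, 0.92, 0, 0, 0, 0],
  [-0.036, 1, 0, 0, 0, 0],
])

```text
clock: 21.22
tcp_pos: [0.6138, -0.1766, 0.1555]
orientation: [3.139, -0.008, -0.0]
contact_force: [-0.9, 0.4, -0.7]
grip_width: 0.0565
gripper_force: 44.1
```

apply_moves([
  [0, 0.15, 0, 0, 0, 0],
  [0, 0.21, 0, 0, 0, 0],
  [0, 0.21, 0, 0, 0, 0],
  [0, 0.21, 0, 0, 0, 0],
])

```text
clock: 21.72
tcp_pos: [0.615, -0.2217, 0.1551]
orientation: [-3.14, -0.004, -0.0]
contact_force: [-0.3, -0.8, -1.6]
grip_width: 0.0561
gripper_force: 44.1
```

```bash
python3 rel.py coarse_mid .0176 fine_mid .041 w10
```

```text
[ 0.615  -0.2217  0.1551] [-3.1402 -0.0041 -0.0001]
held 0.85 [198.1, 198.6, 122.6, 127.2] [ 0.615  -0.2217] [ 0.4769 -0.4756 -0.0649]
below 0.93 [233.6, 157.0, 74.6, 56.7] [ 0.6175 -0.2305] [ 0.4287 -0.0322 -0.4275]
below 0.29 [179.9, 0.0, 51.8, 43.6] [ 0.724  -0.1854] [-16.1809   1.1258  19.1072]
base [221.1, 136.5, 86.9, 68.4] [ 0.6142 -0.2265] [-0.5734  0.0451  0.5716]
```

View pics/w10.png

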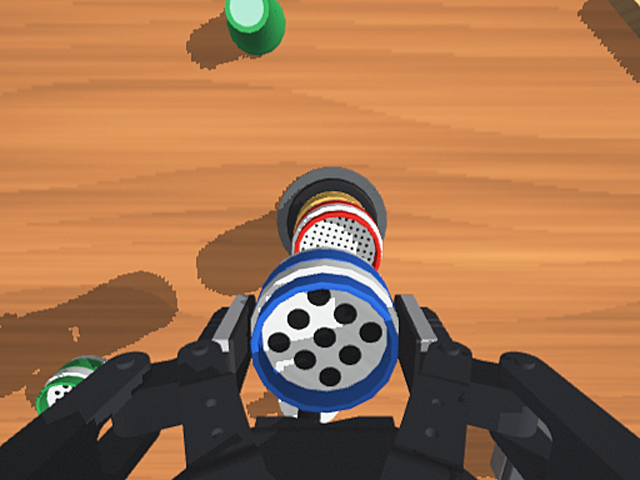

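The blue sieve is held upright at (260,262), with the red rim behind it at (271,190). It needs about −8 mm in y.

apply_moves([
  [0.007, 0.03, 0.08, 0, 0, 0],
  [0.007, 0.03, 0.15, 0, 0, 0],
  [0.007, 0.03, 0.19, 0, 0, 0],
  [0.007, 0.03, 0.19, 0, 0, 0],
])

```text
clock: 22.42
tcp_pos: [0.6155, -0.2314, 0.1059]
orientation: [-3.141, -0.0, 0.004]
contact_force: [-0.9, -0.3, -1.9]
grip_width: 0.0563
gripper_force: 44.1
```

apply_moves([
  [0.002, -0.003, 0.01, 0, 0, 0],
  [0.002, -0.003, 0.02, 0, 0, 0],
  [0.002, -0.003, 0.03, 0, 0, 0],
  [0.002, -0.003, 0.034, 0, 0, 0],
  [0.002, -0.003, 0.034, 0, 0, 0],
])

```text
clock: 23.05
tcp_pos: [0.6169, -0.2311, 0.0991]
orientation: [3.142, -0.0, -0.0]
contact_force: [-0.5, -0.0, -1.5]
grip_width: 0.0562
gripper_force: 44.1
```

apply_moves([
  [0, 0, 0.005, 0, 0, 0],
  [0, 0, 0.01, 0, 0, 0],
  [0, 0, 0.01, 0, 0, 0],
])

```text
clock: 23.42
tcp_pos: [0.6168, -0.231, 0.0964]
orientation: [-3.142, -0.0, 0.0]
contact_force: [-0.2, -1.1, -1.3]
grip_width: 0.0565
gripper_force: 44.1
```

apply_moves([
  [0, 0, 0.004, 0, 0, 0],
  [0, 0, 0.008, 0, 0, 0],
  [0, 0, 0.01, 0, 0, 0],
  [0, 0, 0.01, 0, 0, 0],
])

```text
clock: 23.92
tcp_pos: [0.617, -0.231, 0.0942]
orientation: [-3.142, -0.0, -0.0]
contact_force: [-0.1, 0.3, -0.5]
grip_width: 0.0563
gripper_force: 44.3
```

apply_moves([
  [0, 0, 0.002, 0, 0, 0],
  [0, 0, 0.006, 0, 0, 0],
  [0, 0, 0.006, 0, 0, 0],
])

```text
clock: 24.3
tcp_pos: [0.6177, -0.231, 0.0941]
orientation: [3.141, 0.0, 0.003]
contact_force: [-2.7, 1.3, 8.7]
grip_width: 0.0562
gripper_force: 45.2
```

apply_moves([
  [0, 0, 0, 0, 0, 0],
  [0, 0, 0, 0, 0, 0],
  [0, 0, 0, 0, 0, 0],
  [0, 0, 0, 0, 0, 0],
], claw=1)

```text
clock: 24.8
tcp_pos: [0.6168, -0.2311, 0.0923]
orientation: [-3.142, 0.0, 0.0]
contact_force: [0.7, 0.1, 0.7]
grip_width: 0.0851
gripper_force: 0.0
```

apply_moves([
  [0, 0, -0.12, 0, 0, 0],
  [0, 0, -0.35, 0, 0, 0],
  [-0.25, 0, -0.5, 0, 0, 0],
  [-0.5, 0, -0.5, 0, 0, 0],
  [-0.7, -0.08, -0.4, 0, 0, 0],
])

```text
clock: 25.42
tcp_pos: [0.4453, -0.214, 0.1959]
orientation: [3.139, -0.004, 0.007]
contact_force: [-0.0, 0.1, 0.1]
grip_width: 0.0856
gripper_force: 0.0
```

apply_moves([
  [-0.02, 0, 0.1, 0, 0, 0],
  [-0.02, 0, 0.1, 0, 0, 0],
  [-0.02, 0, 0.1, 0, 0, 0],
])

```text
clock: 25.8
tcp_pos: [0.4424, -0.2126, 0.1701]
orientation: [3.141, 0.001, 0.003]
contact_force: [0.1, -0.4, 0.6]
grip_width: 0.0857
gripper_force: 0.0
```

```bash
python3 look.py w11 lid_knob
python3 - <<'E'
from h import *
p=r.grab_frame("wrist")
for a in r.outline_of(p,"lid_knob"):print(a["conf"],a["rect"],fit(p,a["rect"],[(.029,.014),(.029,.008),(.01,.05)],"lrtb",(.45,-.21)))
for a in r.outline_of(p,"coarse_mid"):print(a["conf"],a["rect"],fit(p,a["rect"],sieve(.077),"lrtb",(.617,-.23)))
E
```

```text
25.8 [ 0.4424 -0.2126  0.1701] [3.1413 0.0005 0.0029] F [ 0.0905 -0.3604  0.5992]
eye [ 0.514  -0.2128  0.3132]
lid_knob 0.78 [257.5 172.4] [ 0.4551 -0.2106]
  outline 0.67 [226.6, 138.1, 55.1, 55.2] 2442
0.67 [227.4, 140.9, 54.7, 53.3] (array([ 0.45380868, -0.20760524]), array([-0.97125481,  0.97024888, -1.44060858,  1.62825518]))
```

View pics/w11.png

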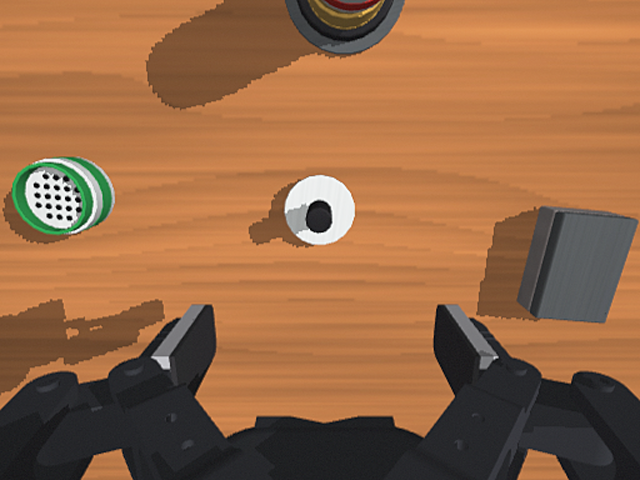

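The lid is at (256,168), and the block and green spare are well clear. I'll descend over the knob.

apply_moves([
  [0.043, -0.013, 0.2, 0, 0, 0],
  [0.043, -0.013, 0.4, 0, 0, 0],
  [0.043, -0.013, 0.55, 0, 0, 0],
  [0.043, -0.013, 0.605, 0, 0, 0],
  [0.043, -0.013, 0.605, 0, 0, 0],
])

```text
clock: 26.72
tcp_pos: [0.4516, -0.209, 0.0178]
orientation: [-3.141, -0.0, 0.001]
contact_force: [0.1, 0.3, 0.2]
grip_width: 0.0856
gripper_force: 0.0
```

apply_moves([
  [0, 0, 0, 0, 0, 0],
  [0, 0, 0, 0, 0, 0],
  [0, 0, 0, 0, 0, 0],
  [0, 0, 0, 0, 0, 0],
  [0, 0, 0, 0, 0, 0],
], claw=0)

```text
clock: 27.35
tcp_pos: [0.4519, -0.2093, 0.0186]
orientation: [3.141, -0.0, 0.001]
contact_force: [-1.3, 0.8, 5.9]
grip_width: 0.0186
gripper_force: 38.9
```

apply_moves([
  [0, 0, 0, 0, 0, 0],
  [0, 0, 0, 0, 0, 0],
  [0, 0, 0, 0, 0, 0],
])

```text
clock: 27.72
tcp_pos: [0.4519, -0.2094, 0.0186]
orientation: [3.141, -0.0, 0.001]
contact_force: [-0.7, 0.8, 5.7]
grip_width: 0.0188
gripper_force: 38.9
```

apply_moves([
  [0, 0, -0.2, 0, 0, 0],
  [0, 0, -0.44, 0, 0, 0],
  [0, 0, -0.66, 0, 0, 0],
  [0, 0, -0.7, 0, 0, 0],
  [0.15, 0.05, -0.7, 0, 0, 0],
])

```text
clock: 28.35
tcp_pos: [0.4873, -0.2218, 0.1933]
orientation: [3.14, -0.001, -0.002]
contact_force: [0.4, 0.0, -2.2]
grip_width: 0.0188
gripper_force: 39.7
```

apply_moves([
  [0.15, 0.03, 0, 0, 0, 0],
  [0.3, 0.03, 0, 0, 0, 0],
  [0.45, 0.03, 0, 0, 0, 0],
  [0.5, 0.03, 0, 0, 0, 0],
  [0.5, 0.03, 0, 0, 0, 0],
])

```text
clock: 28.98
tcp_pos: [0.6135, -0.2286, 0.1913]
orientation: [-3.141, -0.001, 0.004]
contact_force: [0.1, -0.3, -1.6]
grip_width: 0.0188
gripper_force: 39.7
```

```bash
sed -i 's/^h,zo/lid=lambda z:[(.0185,z),(.029,z+.008),(.029,z+.014),(.01,z+.05)]\nh,zo/' rel.py; sed -i 's/sieve(T\[2\]-zo)/(lid if h=="lid_knob" else sieve)(T[2]-zo)/' rel.py; python3 rel.py lid_knob .0186 coarse_mid .077 w12
```

```text
[ 0.6135 -0.2286  0.1913] [-3.1407 -0.0011  0.0039]
held 0.67 [205.3, 186.8, 106.1, 108.7] [ 0.6166 -0.2281] [-0.5036  0.5025  0.0481]
base [216.7, 130.6, 81.7, 57.1] [ 0.6152 -0.226 ] [ 1.2542 -0.0895 -1.2524]
```

View pics/w12.png

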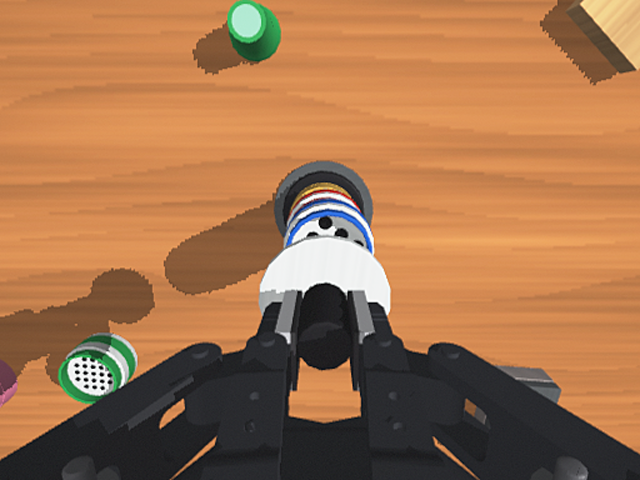

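The lid is held level at (258,225). The blue rim behind it is centred at column 263, which puts it at y≈−0.231, so the lid goes about −3 mm in y and down.

apply_moves([
  [0, 0.01, 0.08, 0, 0, 0],
  [0, 0.01, 0.15, 0, 0, 0],
  [0, 0.01, 0.185, 0, 0, 0],
  [0, 0.01, 0.185, 0, 0, 0],
])

```text
clock: 29.68
tcp_pos: [0.6134, -0.2313, 0.1453]
orientation: [-3.141, -0.0, 0.003]
contact_force: [0.6, 0.3, -2.5]
grip_width: 0.0187
gripper_force: 39.7
```

apply_moves([
  [0, 0, 0.01, 0, 0, 0],
  [0, 0, 0.015, 0, 0, 0],
  [0, 0, 0.02, 0, 0, 0],
  [0, 0, 0.02, 0, 0, 0],
])

```text
clock: 30.18
tcp_pos: [0.6141, -0.2316, 0.1418]
orientation: [3.141, 0.0, 0.0]
contact_force: [1.0, -1.1, -1.6]
grip_width: 0.0187
gripper_force: 39.7
```

apply_moves([
  [0.001, 0, 0.01, 0, 0, 0],
  [0.001, 0, 0.02, 0, 0, 0],
  [0.001, 0, 0.026, 0, 0, 0],
  [0.001, 0, 0.026, 0, 0, 0],
])

```text
clock: 30.68
tcp_pos: [0.6142, -0.2316, 0.1349]
orientation: [-3.141, -0.0, 0.001]
contact_force: [-1.7, 0.0, -1.6]
grip_width: 0.0191
gripper_force: 39.7
```

apply_moves([
  [0, 0, 0.005, 0, 0, 0],
  [0, 0, 0.009, 0, 0, 0],
  [0, 0, 0.009, 0, 0, 0],
])

```text
clock: 31.05
tcp_pos: [0.6143, -0.2316, 0.1328]
orientation: [-3.142, -0.0, 0.0]
contact_force: [0.6, -0.7, -1.7]
grip_width: 0.0191
gripper_force: 39.7
```

apply_moves([
  [0, 0, 0.003, 0, 0, 0],
  [0, 0, 0.006, 0, 0, 0],
  [0, 0, 0.009, 0, 0, 0],
  [0, 0, 0.009, 0, 0, 0],
])

```text
clock: 31.55
tcp_pos: [0.6145, -0.2317, 0.1311]
orientation: [3.141, -0.0, 0.001]
contact_force: [0.0, -0.1, 2.5]
grip_width: 0.0188
gripper_force: 40.0
```

Contact is at the expected height. I'll release and rise.

apply_moves([
  [0, 0, 0.002, 0, 0, 0],
  [0, 0, 0.002, 0, 0, 0],
])

```text
clock: 31.8
tcp_pos: [0.6148, -0.2318, 0.1311]
orientation: [3.141, -0.0, 0.002]
contact_force: [-1.8, 0.3, 6.8]
grip_width: 0.0189
gripper_force: 40.4
```

apply_moves([
  [0, 0, 0, 0, 0, 0],
  [0, 0, 0, 0, 0, 0],
  [0, 0, 0, 0, 0, 0],
  [0, 0, 0, 0, 0, 0],
  [0, 0, 0, 0, 0, 0],
], claw=1)

```text
clock: 32.42
tcp_pos: [0.6143, -0.2316, 0.1301]
orientation: [3.142, 0.0, -0.0]
contact_force: [0.1, -0.6, 0.4]
grip_width: 0.0856
gripper_force: 0.0
```

apply_moves([
  [0, 0, -0.12, 0, 0, 0],
  [0, 0, -0.35, 0, 0, 0],
  [-0.2, 0, -0.55, 0, 0, 0],
  [-0.4, 0, -0.55, 0, 0, 0],
  [-0.4, 0, -0.55, 0, 0, 0],
])

```text
clock: 33.05
tcp_pos: [0.5107, -0.2326, 0.2685]
orientation: [3.14, -0.005, -0.002]
contact_force: [0.2, -0.2, -0.3]
grip_width: 0.0855
gripper_force: 0.0
```

```bash
python3 look.py w13
python3 - <<'E'
from h import *
lid=lambda z:[(.029,z+.008),(.029,z+.014),(.01,z+.05)]
for n in("wrist","side","top"):
    p=r.grab_frame(n);save(p,n+"_end.png")
    for a in r.outline_of(p,"lid_knob")[:1]:
        for z in(.113,.121):print(n,"lid",z,a["conf"],a["rect"],fit(p,a["rect"],lid(z),"lrtb",(.617,-.23)))
    for t in("coarse_mid","fine_mid","spare_mid","loupe_mid","block_mid"):
        print(t,[(round(d["conf"],2),onz(p,d["point"],Z[t])[:2].round(3)) for d in r.landmark_of(p,t)[:2]] if n=="top" else "")
E
```

```text
33.05 [ 0.5107 -0.2326  0.2685] [ 3.1395 -0.0045 -0.0022] F [ 0.2074 -0.1687 -0.2986]
eye [ 0.5828 -0.2328  0.4113]
wrist lid 0.113 0.87 [223.9, 33.3, 65.3, 69.8] (array([ 0.61707453, -0.22981452]), array([ 0.01185696, -0.01189718, -0.30216231,  0.34837427]))
wrist lid 0.121 0.87 [223.9, 33.3, 65.3, 69.8] (array([ 0.61602487, -0.22988714]), array([-0.92885322,  0.92833264, -1.19810051,  1.44954266]))
coarse_mid 
fine_mid 
spare_mid 
loupe_mid 
block_mid 
side lid 0.113 0.72 [254.6, 138.5, 19.0, 19.3] (array([ 0.61791648, -0.22686713]), array([-1.36741952,  1.36402087, -0.76060346,  0.56706359]))
side lid 0.121 0.72 [254.6, 138.5, 19.0, 19.3] (array([ 0.61310076, -0.20960948]), array([-1.53051151,  1.52772786, -0.93479605,  0.70691871]))
coarse_mid 
fine_mid 
spare_mid 
loupe_mid 
block_mid 
top lid 0.113 0.73 [317.2, 167.9, 24.6, 23.6] (array([ 0.61528253, -0.22893711]), array([-1.54749919,  1.5287071 , -1.83561326,  1.80811371]))
top lid 0.121 0.73 [317.2, 167.9, 24.6, 23.6] (array([ 0.61404406, -0.22761782]), array([-1.68679246,  1.66614619, -1.97308576,  1.94304583]))
coarse_mid [(0.57, array([ 0.626, -0.246]))]
fine_mid [(0.56, array([0.436, 0.115]))]
spare_mid [(0.91, array([ 0.458, -0.003]))]
loupe_mid [(0.53, array([ 0.766, -0.171])), (0.15, array([ 0.619, -0.231]))]
block_mid []
```

The lid fits at the seated height in both the wrist and side views, concentric with the stack, and the gripper is clear. Handing in.

```bash
python3 -c "
from bench import r
print(r.hand_in())"
```

```text
the job is handed in; nothing more can be done
None
```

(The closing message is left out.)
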